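Set the in/out flags of a specimen tray

TASK

Every bay of the specimen tray has a hinged flag on the front board: swung left it shows a solid disc (specimen in), swung right an open ring (specimen out, only a paper loan slip in the bay). With a fingertip, push each flag that is wrong all the way over to its other stop, so that the bays holding a rock show the disc and the others the ring. Do not pinch or force the flags, leave those that are already right, and do not disturb the rocks or the things beside the tray.

Things in the scene. Friction and masses are not known exactly. Their poses are not given: they have to be found in the camera images.
- tray: Pale wooden specimen tray, fixed, 456 mm long (its y), walls 34 mm high; front board 58 mm high, its front face at x = 20 mm, back at x = 130 mm. Origin at bench height on the line of the four hinge pins, midway; x points into the tray (away from the robot), y to the robot's left, z up. Four bays 110 mm apart, centred at y = 165, 55, -55, -165 mm; floors 8 mm above the bench.
- bracket_1: Steel hinge bracket of flag_1, clipped over the front board at the middle of one bay (which bay varies); 26 mm wide, 61 mm high, reaching 32 mm out from the board. Origin on the upright hinge pin's axis at bench height, 20 mm in front of the board; axes as the tray's. The bay's contents lie about 80 mm along its +x.
- flag_1 (a joint): Black flag with a white symbol on each face, on bracket_1: 0 = at its left stop (leaf points out from the board, 50 degrees left of straight out), disc towards the robot; 0.87 = straight out to the robot; 1.745 = at its right stop (50 degrees right), ring towards the robot. Grows counter-clockwise from above. Stiff friction hinge: stays where left, about 1 N at the free edge turns it.
- flag_1_edge (a point): Mid-height of the free upright edge of flag_1's leaf: 60 mm from the pin's axis, 35 mm above the bench. The leaf is 4 mm thick (edge bead 6 mm), 18 to 52 mm above the bench. Between leaf and front board is a free wedge-shaped gap, about 55 mm wide at the free edge.
- bracket_2: Steel hinge bracket of flag_2, clipped over the front board at the middle of one bay (which bay varies); 26 mm wide, 61 mm high, reaching 32 mm out from the board. Origin on the upright hinge pin's axis at bench height, 20 mm in front of the board; axes as the tray's. The bay's contents lie about 80 mm along its +x.
- flag_2 (a joint): Black flag with a white symbol on each face, on bracket_2: 0 = at its left stop (leaf points out from the board, 50 degrees left of straight out), disc towards the robot; 0.87 = straight out to the robot; 1.745 = at its right stop (50 degrees right), ring towards the robot. Grows counter-clockwise from above. Stiff friction hinge: stays where left, about 1 N at the free edge turns it.
- flag_2_edge (a point): Mid-height of the free upright edge of flag_2's leaf: 60 mm from the pin's axis, 35 mm above the bench. The leaf is 4 mm thick (edge bead 6 mm), 18 to 52 mm above the bench. Between leaf and front board is a free wedge-shaped gap, about 55 mm wide at the free edge.
- bracket_3: Steel hinge bracket of flag_3, clipped over the front board at the middle of one bay (which bay varies); 26 mm wide, 61 mm high, reaching 32 mm out from the board. Origin on the upright hinge pin's axis at bench height, 20 mm in front of the board; axes as the tray's. The bay's contents lie about 80 mm along its +x.
- flag_3 (a joint): Black flag with a white symbol on each face, on bracket_3: 0 = at its left stop (leaf points out from the board, 50 degrees left of straight out), disc towards the robot; 0.87 = straight out to the robot; 1.745 = at its right stop (50 degrees right), ring towards the robot. Grows counter-clockwise from above. Stiff friction hinge: stays where left, about 1 N at the free edge turns it.
- flag_3_edge (a point): Mid-height of the free upright edge of flag_3's leaf: 60 mm from the pin's axis, 35 mm above the bench. The leaf is 4 mm thick (edge bead 6 mm), 18 to 52 mm above the bench. Between leaf and front board is a free wedge-shaped gap, about 55 mm wide at the free edge.
- bracket_4: Steel hinge bracket of flag_4, clipped over the front board at the middle of one bay (which bay varies); 26 mm wide, 61 mm high, reaching 32 mm out from the board. Origin on the upright hinge pin's axis at bench height, 20 mm in front of the board; axes as the tray's. The bay's contents lie about 80 mm along its +x.
- flag_4 (a joint): Black flag with a white symbol on each face, on bracket_4: 0 = at its left stop (leaf points out from the board, 50 degrees left of straight out), disc towards the robot; 0.87 = straight out to the robot; 1.745 = at its right stop (50 degrees right), ring towards the robot. Grows counter-clockwise from above. Stiff friction hinge: stays where left, about 1 N at the free edge turns it.
- flag_4_edge (a point): Mid-height of the free upright edge of flag_4's leaf: 60 mm from the pin's axis, 35 mm above the bench. The leaf is 4 mm thick (edge bead 6 mm), 18 to 52 mm above the bench. Between leaf and front board is a free wedge-shaped gap, about 55 mm wide at the free edge.
- rock_a: Pale yellow quartz lump, about 59 x 68 x 57 mm, lying in one of the bays; origin under its middle.
- rock_b: Dark red-brown hematite lump, about 59 x 75 x 48 mm, lying in one of the bays; origin under its middle.
- pocket_lens: Brass folding hand lens, 27 x 70 x 10 mm, lying on the bench left of the tray; to be left alone.
- horn_coral: Pale horn coral, a cone 42 mm across and 66 mm high standing left of the tray; to be left alone.
- dust_brush: Flat dusting brush, 36 x 175 x 11 mm, lying right of the tray; to be left alone.
- streak_plate: Pale unglazed tile, 48 x 64 x 8 mm, lying right of the tray; to be left alone.
- slip_a: White paper loan slip, 70 x 56 mm, leaning against the back of an otherwise empty bay; fixed. Origin under its middle.
- slip_b: White paper loan slip, 70 x 56 mm, leaning against the back of an otherwise empty bay; fixed. Origin under its middle.
Things that resemble listed ones, but are neither listed nor needed, are in the scene too. Leave any blue look-alike of the rock_a alone.

How it is judged:
At the end, for the whole second after the job is handed in: Each flag whose bay holds a rock stands within 0.2 rad of its left stop (disc), each flag whose bay holds a loan slip within 0.2 rad of its right stop (ring), all flags still, and the two rocks within 15 mm of where they lay (((horizontal distance between any of rock_a, rock_b and bracket_1 below 0.105 m and value of joint flag_1 below 0.2 rad) or (horizontal distance between any of slip_a, slip_b and bracket_1 below 0.105 m and value of joint flag_1 above 1.545 rad)) and ((horizontal distance between any of rock_a, rock_b and bracket_2 below 0.105 m and value of joint flag_2 below 0.2 rad) or (horizontal distance between any of slip_a, slip_b and bracket_2 below 0.105 m and value of joint flag_2 above 1.545 rad)) and ((horizontal distance between any of rock_a, rock_b and bracket_3 below 0.105 m and value of joint flag_3 below 0.2 rad) or (horizontal distance between any of slip_a, slip_b and bracket_3 below 0.105 m and value of joint flag_3 above 1.545 rad)) and ((horizontal distance between any of rock_a, rock_b and bracket_4 below 0.105 m and value of joint flag_4 below 0.2 rad) or (horizontal distance between any of slip_a, slip_b and bracket_4 below 0.105 m and value of joint flag_4 above 1.545 rad)) and velocity of joint flag_1 between -0.1 and 0.1 rad/s and velocity of joint flag_2 between -0.1 and 0.1 rad/s and velocity of joint flag_3 between -0.1 and 0.1 rad/s and velocity of joint flag_4 between -0.1 and 0.1 rad/s and distance of each of rock_a, rock_b from where it was at the start of the episode below 0.015 m); the robot touches nothing.
It fails at once if a flag that was already right is swung away from its stop ((horizontal distance between any of rock_a, rock_b and bracket_1 below 0.105 m and value of joint flag_1 above 0.5 rad) or (horizontal distance between any of rock_a, rock_b and bracket_2 below 0.105 m and value of joint flag_2 above 0.5 rad) or (horizontal distance between any of slip_a, slip_b and bracket_3 below 0.105 m and value of joint flag_3 below 1.245 rad) or (horizontal distance between any of slip_a, slip_b and bracket_4 below 0.105 m and value of joint flag_4 below 1.245 rad)).
It fails at once if a rock in the tray is moved or lifted (more than 15 mm) (distance of any of rock_a, rock_b from where it was at the start of the episode above 0.015 m).
It fails at once if something lying beside the tray is moved or lifted (more than 15 mm) (distance of any of pocket_lens, horn_coral, dust_brush, streak_plate from where it was at the start of the episode above 0.015 m).
It fails at once if a flag is pinched or forced (the fingers bear on it with more than 30 N) (contact force between the fingers and flag_1 above 30 N or contact force between the fingers and flag_2 above 30 N or contact force between the fingers and flag_3 above 30 N or contact force between the fingers and flag_4 above 30 N).
It also fails if it takes over 48 s, if anything falls off the work surface, if the arm or the gripper's body presses on something with over 40 N, if the wrist force passes 120 N, or if a joint passes its speed limit or range.

ROBOT

A 6-joint arm with a two-finger parallel gripper is mounted at the origin on a cart in front of the work surface, level with it; the furniture and walls round the work are solid. World frame = base frame: x ahead of the robot, y to its left, z up, the work surface at z = 0. Lengths are in m, angles in rad, forces in N, time in s.
With the tool pointing down it reaches from about 0.275 to 0.825 m from the base axis. Payload 4.9 kg.
Tool frame: the origin (TCP) lies on the centre line of the jaws, within the pads' length; the fingertips stand 11 mm ahead of it and the grasp point (between the pads) lies 8 mm behind it; z points along the fingers, y is the line along which they close (so a half turn about z gives the same grasp; the last joint's range is limited). The gripper opens to 85 mm and grips with 20 to 120 N. Pads are 22 mm wide; open, the fingers measure 114 mm over their backs; the gripper's body (76 mm by 85 mm) begins 54 mm behind the grasp point. The pads swing forward as they close: fully open they stand 13 mm farther back than shut.
Start: joints at [1.156, 0.326, -0.193, 1.052, 0, 1.437], TCP at [0.152, 0.528, 0.242] pointing down, gripper open.
Joint ranges: [-2.65, 2.65], [-0.97, 1.79], [-1.3, 1.35], [-1.93, 2.1], [-1.47, 1.37], [-3.14, 3.14]. Speed limits (rad/s): [2.57, 2.57, 3.14, 3.14, 3.14, 3.14].

INTERFACE

Orientations are given as a unit quaternion [x, y, z, w].
In Python, from bench import arm, vision gives the robot as it stands. The module is installed in compiled form; this text tells all that it offers.
- The arm moves only by the tool jog_arm, never from a script. Its argument "rows" is a list of rows, each a list of 7 numbers: the shift along the world's x, y, z in mm, then the turn, a rotation vector about the world's x, y, z in degrees, then the opening in per cent of the stroke, from 0 (shut) to 100 (fully open). In form: [[tx, ty, tz, ax, ay, az, gripper], ...]. A call has 1 to 10 rows; each row shifts and turns the commanded pose from where the row before left it; what a row does not reach is not made up. A row lasts 1/10 s, in which the tool goes at most 50 mm and 8.59 degrees, less where a joint would pass 70% of its speed; a pose out of reach is approached as far as the arm can. A call with a gripper value outside its range is refused whole. The fingers move at their own pace and stop on an object; "newtons" is the grip in N (left out, the last holds). Time passes only in rows, so rows that do not move let the fingers close. It gives the time, the measured TCP pose, the force, the opening and the grip force at its end, in the units of the state.
- arm.state(): the state, without advancing time (a new reading comes with each control period).
- vision.capture(name): name is "side" or "top" or "wrist"; returns a dict with "color" (384x512x3 uint8, red, green, blue), "z_map" (384x512 float32, m along the optical axis (not along the pixel's ray), 0 where there is no reading), "intrinsics" (3x3 intrinsics, pixels), "cam_to_world" (4x4, takes a point from camera to world coordinates); the wrist camera has in their place "T_tool_cam" (4x4, takes a point from camera to tool coordinates, whose origin is the TCP and whose axes are the flange's). Camera axes: x right, y down, z forward; pixel columns grow to the right and rows downward; lengths in m; the calibration is good to about 2 mm. A picture is of the moment at which its call begins: read the wrist's pose just before it.
- arm.hand_in(): hands the job in; it is judged then, once.
The state is a dict: "time": time; "q": joint angles; "joint_velocities": joint speeds; "effort": joint torques, N m; "ee_pos": TCP position; "ee_rot": TCP orientation; "wrist_force": force on the tool from outside, world axes, zero at the start; "ft_torque": the same for the moment, N m; "grip_width": finger opening in m; "finger_force": force on a finger pad.
Only numpy, scipy, OpenCV 4.12 (cv2) and the standard library are available. Lean on these libraries where they do the work, as an engineer would, in place of code of your own. Each camera call takes 0.05 s, during which the arm holds its last target. There are 200 camera calls.

## Working session

There is one attempt and no reset: what is moved stays moved. The work goes in short steps, Python scripts to look and compute and a tool call to move; the robot and the scene stay as the last step left them, time stands still between calls to the robot, and variables do not carry over. Pictures are saved under pics/ and viewed, at most 10 in all, crops included, and the job is handed in when it is done.

Besides the shell and the picture viewer there is one more tool, called after "Emit:" as a command line: name --pt "numbers of a row" for each row, then --argument value for the rest. jog_arm: Moves the arm, as the interface text tells. Its arguments: {"type":"object","properties":{"rows":{"type":"array"},"newtons":{"type":"number"}},"required":["rows"]}

```bash
mkdir -p pics; cat > h.py <<'E'
import numpy as np, cv2
from bench import arm, vision
def world(c):
    z=c["z_map"]; K=c["intrinsics"]; v,u=np.indices(z.shape)
    p=np.stack([(u-K[0,2])/K[0,0]*z,(v-K[1,2])/K[1,1]*z,z,np.ones_like(z)],-1)
    P=(p@np.array(c["cam_to_world"]).T)[...,:3]; P[z==0]=np.nan
    return P
def save(n,im,s=1): cv2.imwrite(f"pics/{n}.png",cv2.resize(im[...,::-1],None,fx=s,fy=s,interpolation=cv2.INTER_CUBIC))
E
python3 - <<'E'
from h import *
s=arm.state(); print(s["time"],s["ee_pos"],s["ee_rot"],s["grip_width"])
for n in("top","side"):
    c=vision.capture(n); np.savez(n+".npz",P=world(c),color=c["color"]); save(n+"0",c["color"],1.5); print(c["cam_to_world"])
E
```

```text
0.0 [0.15217179 0.52793568 0.24149293] [ 1.39936574e-01  9.90160083e-01 -8.43722776e-04 -2.32931818e-04] 0.08533568949789896
[[ 0.03072516 -0.99884583  0.03691834  0.46356378]
 [-0.99948929 -0.0303785   0.00991454 -0.00491204]
 [-0.00878157 -0.03720411 -0.9992691   1.39612326]
 [ 0.          0.          0.          1.        ]]
[[ 0.97312566 -0.13031587  0.18985314  0.23473437]
 [-0.22967396 -0.60878466  0.75936231 -1.12316438]
 [ 0.01662272 -0.78255927 -0.62235413  0.98989175]
 [ 0.          0.          0.          1.        ]]
```

View pics/top0.png

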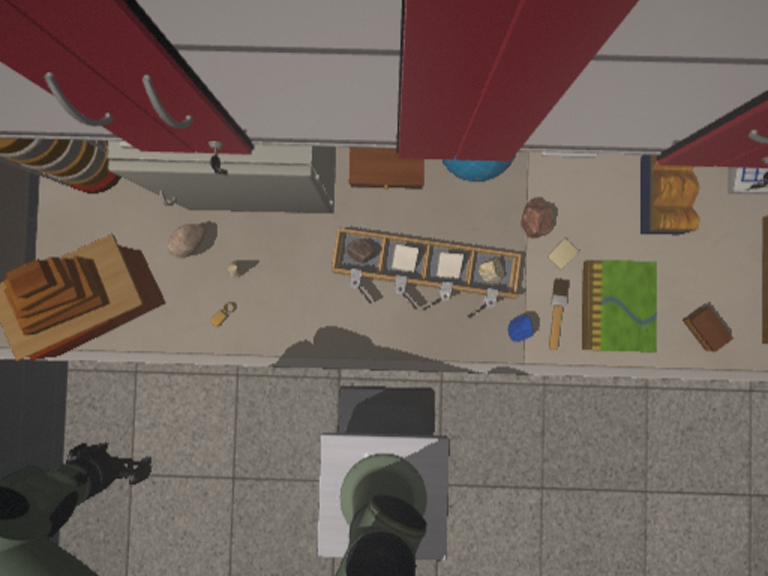

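View pics/side0.png

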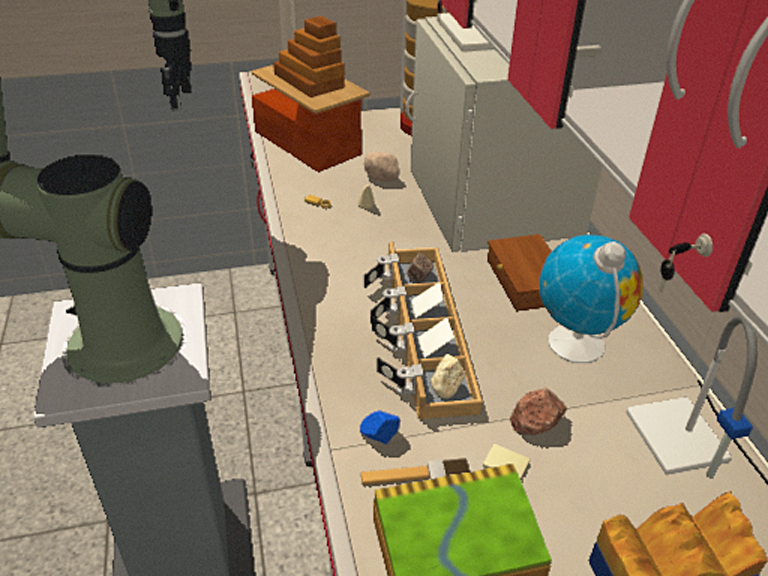

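The top view, at 1.5x scale, shows hematite at (360,250), slips at (405,257) and (449,264), and quartz at (491,269). The blue look-alike at (520,327) is outside the tray. The flags sit at about (370,290), (413,297), (435,300) and (482,307), so I'll enlarge that area.

```bash
python3 - <<'E'
from h import *
d=np.load("top.npz"); save("top_flags",d["color"][145:225,215:365],5.3)
P=d["P"]
for n,(u,v) in dict(hem=(360,250),s1=(405,257),s2=(449,264),qz=(491,269),b1=(355,277),b2=(401,284),b3=(446,291),b4=(491,297),blue=(520,327),hand=(558,325)).items(): print(n,P[int(v/1.5),int(u/1.5)].round(3))
s=np.load("side.npz"); save("side_flags",s["color"][160:285,230:330],4.6)
# tray walls: wood colour high points
E
```

```text
hem [0.606 0.071 0.044]
s1 [ 0.592 -0.039  0.034]
s2 [ 0.577 -0.146  0.032]
qz [ 0.567 -0.244  0.057]
b1 [0.539 0.083 0.055]
b2 [ 0.525 -0.03   0.054]
b3 [ 0.51  -0.138  0.051]
b4 [ 0.499 -0.246  0.055]
blue [ 0.429 -0.316  0.056]
hand [ 0.438 -0.422  0.014]
```

View pics/top_flags.png

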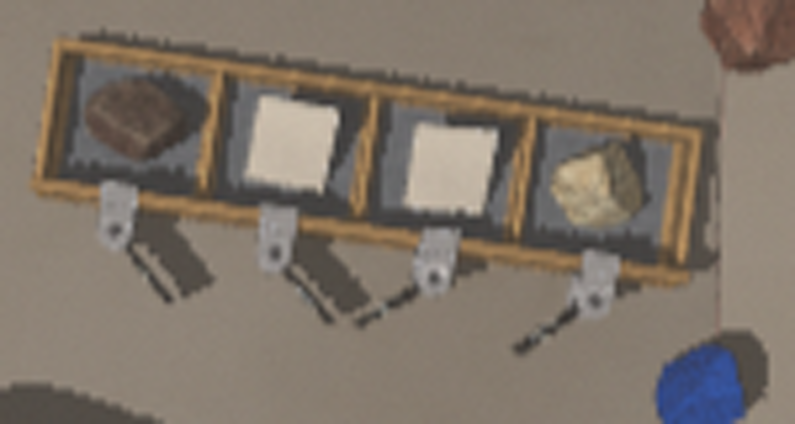

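View pics/side_flags.png

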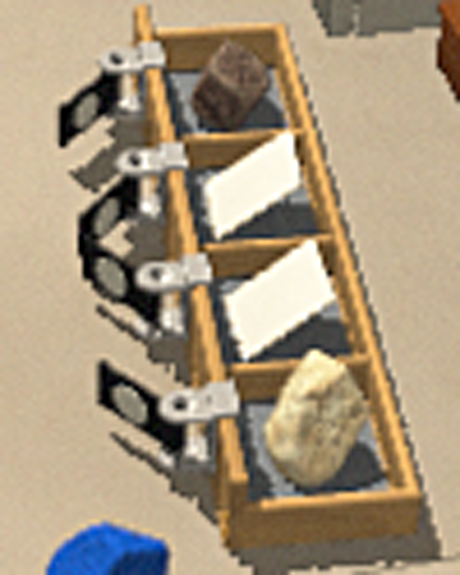

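From left to right, the top crop shows:
- **Bay 1 (hematite):** leaf points right, so it shows a ring. Wrong.
- **Bay 2 (slip):** leaf points right. Correct.
- **Bay 3 (slip):** leaf points left, so it shows a disc. Wrong.
- **Bay 4 (quartz):** leaf points left. Correct.

The pale yellow lump in the tray is the quartz. The blue lump at crop (700,390) is the look-alike on the bench. The pins are at crop (116,230), (275,253), (433,277) and (595,300). I'll fit the tray pose from these.

```bash
cat >> h.py <<'E'
def ray(c,u,v,z):
    T=np.array(c["cam_to_world"]); d=T[:3,:3]@np.linalg.inv(c["intrinsics"])@[u,v,1]; o=T[:3,3]
    return (o+d*(z-o[2])/d[2])[:2]
E
python3 - <<'E'
from h import *
c=vision.capture("top"); print(c["intrinsics"][0,0])
px=np.array([(116,230),(275,253),(433,277),(595,300)])/5.3+[215-.4,145-.4]
W=np.array([ray(c,u,v,.061) for u,v in px]); print(W.round(4))
L=np.array([165,55,-55,-165])/1e3
dirv=(L[:,None]*(W-W.mean(0))).sum(0); s=np.linalg.norm(dirv)/(L**2).sum(); dirv/=np.linalg.norm(dirv)
o=W.mean(0); th=np.arctan2(-dirv[0],dirv[1]); print("origin",o,"theta deg",np.degrees(th),"scale",s)
print("resid",(W-(o+L[:,None]*dirv)).round(4))
# check: board top z~58, in tray frame
P=world(c); R=np.array([[np.cos(th),-np.sin(th)],[np.sin(th),np.cos(th)]])
t=(P[...,:2]-o)@R; z=P[...,2]
m=(z>.05)&(z<.066)&(t[...,0]>.005)&(t[...,0]<.045)&(abs(t[...,1])<.22)&(abs(abs(abs(t[...,1])-.11)-.055)>.02)
print("board x pcts",np.percentile(t[m][:,0],[2,50,98]),m.sum(), "left/right med",np.median(t[m&(t[...,1]>.05)][:,0]),np.median(t[m&(t[...,1]<-.05)][:,0]))
k=(z>.03)&(abs(t[...,0]-.07)<.03)&(abs(t[...,1])<.26)&(abs(t[...,1])>.215); print("ends y",t[k&(t[...,1]>0)][:,1].max(),t[k&(t[...,1]<0)][:,1].min())
np.savez("tray.npz",o=o,th=th,R=R)
# fingertip start geometry (tray->tool yaw)
s=arm.state(); from scipy.spatial.transform import Rotation as Ro
y=Ro.from_quat(s["ee_rot"]).as_matrix()[:,1]; a=np.degrees(np.arctan2(-y[0],y[1])); print("tool yaw",a,"turn",np.degrees(th)-a)
lf,hp=0.002,(.011,.0145)
def ctr(L,phi,r,sgn,gap=0):
    p=np.radians(phi); d=np.array([-np.cos(p),np.sin(p)]); n=np.array([np.sin(p),np.cos(p)])
    q=r*d+(lf+gap+hp[0]*abs(n[0])+hp[1]*abs(n[1]))*n
    return o+R@(np.array([q[0],sgn*q[1]])+[0,L])
for nm,L,sg in(("F1",.165,-1),("F3",-.055,1)):
    print(nm,"start",(o+R@[-.005,L+sg*.055]).round(4))
    for ph in range(50,-51,-10): print(ph,ctr(L,ph,.040,sg).round(4))
E
```

```text
371.93856464855804
[[ 0.5246  0.0803]
 [ 0.5123 -0.028 ]
 [ 0.4993 -0.1353]
 [ 0.487  -0.2451]]
origin [ 0.50578376 -0.08200969] theta deg -6.611245501310485 scale 0.9915898825445073
resid [[-0.0002 -0.0016]
 [ 0.0001 -0.0006]
 [-0.0002  0.0013]
 [ 0.0003  0.0008]]
board x pcts [0.02053795 0.02536903 0.03044876] 220 left/right med 0.0251518376053571 0.02591950224109988
ends y 0.22765496304448546 -0.22780990866983863
tool yaw -16.08625627721936 turn 9.475010775908874
F1 start [0.5135 0.0278]
50 [0.5093 0.0401]
40 [0.5025 0.043 ]
30 [0.496  0.0476]
20 [0.4904 0.0538]
10 [0.4859 0.0614]
0 [0.4831 0.0701]
-10 [0.4812 0.0759]
-20 [0.4803 0.0825]
-30 [0.4807 0.0896]
-40 [0.4826 0.0971]
-50 [0.4863 0.1044]
F3 start [ 0.5008 -0.0814]
50 [ 0.4939 -0.0924]
40 [ 0.4866 -0.0937]
30 [ 0.4793 -0.0967]
20 [ 0.4724 -0.1014]
10 [ 0.4663 -0.1078]
0 [ 0.4616 -0.1156]
-10 [ 0.4584 -0.1209]
-20 [ 0.456 -0.127]
-30 [ 0.4548 -0.1341]
-40 [ 0.4549 -0.1418]
-50 [ 0.4568 -0.1498]
```

Emit:
jog_arm --pt "18 -25 0 0 0 1 0" --pt "18 -25 0 0 0 1 0" --pt "18 -25 0 0 0 1 0" --pt "18 -25 0 0 0 1 0" --pt "18 -25 0 0 0 1 0" --pt "18 -25 0 0 0 1 0" --pt "18 -25 0 0 0 1 0" --pt "18 -25 0 0 0 1 0" --pt "18 -25 0 0 0 1 0" --pt "18 -25 0 0 0 0.5 0" --newtons 20

```text
time: 1.15
ee_pos: [0.3328, 0.2773, 0.2422]
ee_rot: [0.057, 0.998, -0.0, -0.0]
wrist_force: [0.2, 0.6, 0.8]
grip_width: 0.0003
finger_force: 0.0
```

Emit:
jog_arm --pt "18 -25 0 0 0 0 0" --pt "18 -25 0 0 0 0 0" --pt "18 -25 0 0 0 0 0" --pt "18 -25 0 0 0 0 0" --pt "18 -25 0 0 0 0 0" --pt "18 -25 -10 0 0 0 0" --pt "18 -25 -20 0 0 0 0" --pt "18 -25 -30 0 0 0 0" --pt "18 -25 -30 0 0 0 0" --pt "0 0 0 0 0 0 0"

```text
time: 2.15
ee_pos: [0.4938, 0.0509, 0.1486]
ee_rot: [0.06, 0.998, -0.0, -0.003]
wrist_force: [-1.6, -0.0, 0.4]
grip_width: -0.0003
finger_force: 0.0
```

Emit:
jog_arm --pt "10 -12 -10 0 0 0 0" --pt "9 -11 -20 0 0 0 0" --pt "0 0 -20 0 0 0 0" --pt "0 0 0 0 0 0 0" --pt "0 0 0 0 0 0 0"

```text
time: 2.65
ee_pos: [0.5134, 0.0308, 0.1028]
ee_rot: [0.057, 0.998, 0.0, -0.0]
wrist_force: [0.7, -1.0, 0.3]
grip_width: 0.0002
finger_force: 0.0
```

```bash
python3 - <<'E'
from h import *
d=np.load("tray.npz"); s=arm.state(); print(s["ee_pos"])
c=vision.capture("side"); P=world(c); 
t=np.concatenate([(P[...,:2]-s["ee_pos"][:2])@d["R"],P[...,2:]],-1).reshape(-1,3)
for a,b in((.075,.09),(.09,.105),(.105,.12),(.12,.14)):
    m=(t[:,2]>a)&(t[:,2]<b)&(np.abs(t[:,:2])<.06).all(1); q=t[m]; print(a,m.sum(),q[:,:2].min(0).round(3) if m.any() else"",q[:,:2].max(0).round(3) if m.any() else "")
save("side1",c["color"][130:290,190:350],3.7)
E
```

```text
[0.51340693 0.03080601 0.10278358]
0.075 0  
0.09 13 [-0.008 -0.011] [ 0.01  -0.003]
0.105 29 [-0.008 -0.017] [ 0.01  -0.003]
0.12 13 [-0.01  -0.017] [0.006 0.003]
```

View pics/side1.png

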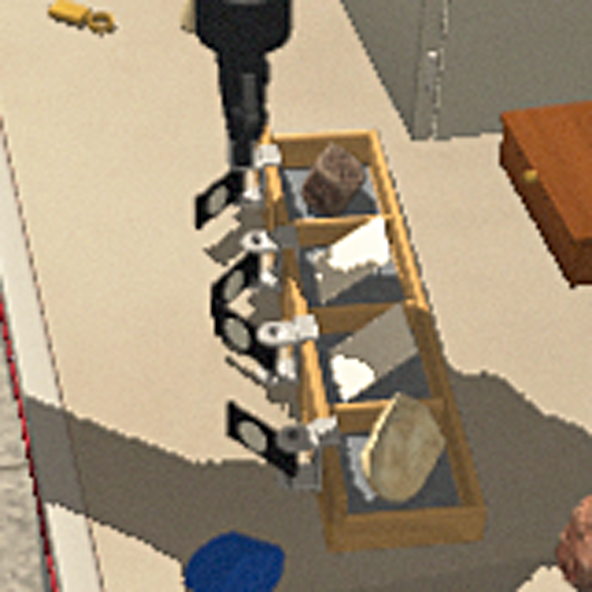

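The picture shows the shut fingertips above the gap right of the first flag, at about (240,165), with all flags unchanged. I'll lower them into the gap.

Emit:
jog_arm --pt "0 -3 -20 0 0 0 0" --pt "0 0 -20 0 0 0 0" --pt "0 0 -15 0 0 0 0" --pt "0 0 -9 0 0 0 0" --pt "0 0 0 0 0 0 0"

```text
time: 3.2
ee_pos: [0.5132, 0.0277, 0.0382]
ee_rot: [0.057, 0.998, 0.0, -0.0]
wrist_force: [-0.0, -0.4, -0.3]
grip_width: -0.0004
finger_force: 0.0
```

Emit:
jog_arm --pt "-4 12 0 0 0 0 0" --pt "-7 3 0 0 0 0 0" --pt "-7 5 0 0 0 0 0" --pt "-5 6 0 0 0 0 0" --pt "-5 8 0 0 0 0 0" --pt "-3 8 0 0 0 0 0" --pt "-2 6 0 0 0 0 0" --pt "-1 7 0 0 0 0 0" --pt "1 7 0 0 0 0 0" --pt "1 4 0 0 0 0 0"

```text
time: 4.2
ee_pos: [0.4814, 0.0942, 0.0382]
ee_rot: [0.057, 0.998, 0.0, -0.0]
wrist_force: [0.5, -1.8, 0.8]
grip_width: -0.0001
finger_force: 0.5
```

Contact is light (1.8 N). I'll go on gently to about -46 deg, watching the force.

Emit:
jog_arm --pt "1 3 0 0 0 0 0" --pt "2 3 0 0 0 0 0" --pt "1 2 0 0 0 0 0" --pt "0 0 0 0 0 0 0"

```text
time: 4.6
ee_pos: [0.4856, 0.1017, 0.0382]
ee_rot: [0.057, 0.998, 0.0, 0.0]
wrist_force: [0.2, -0.0, -0.6]
grip_width: -0.0002
finger_force: 0.0
```

Emit:
jog_arm --pt "1 2 0 0 0 0 0" --pt "0 0 0 0 0 0 0"

```text
time: 4.8
ee_pos: [0.4864, 0.1036, 0.0383]
ee_rot: [0.057, 0.998, 0.0, -0.0]
wrist_force: [-0.6, -0.6, -0.2]
grip_width: 0.0001
finger_force: 0.1
```

Emit:
jog_arm --pt "1 1 0 0 0 0 0" --pt "1 1 0 0 0 0 0" --pt "0 0 0 0 0 0 0"

```text
time: 5.1
ee_pos: [0.4885, 0.1056, 0.0383]
ee_rot: [0.057, 0.998, 0.0, 0.0]
wrist_force: [0.1, 0.2, 0.1]
grip_width: 0.0003
finger_force: 0.2
```

Emit:
jog_arm --pt "1 1 0 0 0 0 0" --pt "0 0 0 0 0 0 0"

```text
time: 5.3
ee_pos: [0.4895, 0.1066, 0.0383]
ee_rot: [0.057, 0.998, 0.0, 0.0]
wrist_force: [-0.5, -0.9, -0.1]
grip_width: 0.0
finger_force: 0.2
```

```bash
cat > ang.py <<'E'
from h import *
d=np.load("tray.npz"); 
for n in("side","top"):
    c=vision.capture(n); P=world(c); t=(P[...,:2]-d["o"])@d["R"]; dark=c["color"].max(-1)<60
    for i,L in enumerate([.165,.055,-.055,-.165]):
        q=t-[0,L]; r=np.hypot(q[...,0],q[...,1]); m=(r<.066)&(r>.03)&(P[...,2]>.02)&(P[...,2]<.06)&(q[...,0]<-.01)
        a=np.degrees(np.arctan2(q[...,1],-q[...,0]))[m]
        print(n,i+1,m.sum(),np.percentile(a,[10,50,90]).round(0) if m.sum()>3 else "")
E
python3 ang.py; python3 -c "
from h import *
c=vision.capture('side'); save('side2',c['color'][130:290,190:350],3.7)"
```

```text
side 1 62 [11. 20. 51.]
side 2 53 [-55. -52. -49.]
side 3 73 [50. 52. 55.]
side 4 90 [47. 50. 53.]
top 1 0 
top 2 14 [-51. -49. -47.]
top 3 16 [48. 51. 54.]
top 4 16 [47. 50. 53.]
```

View pics/side2.png

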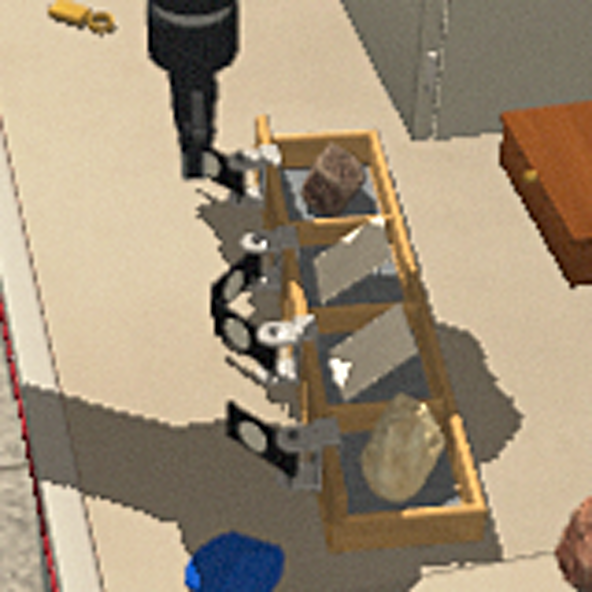

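The first flag now leans left with the fingertip at (195,175). I'll keep pushing in small steps until the stop is felt.

Emit:
jog_arm --pt "1 0.5 0 0 0 0 0" --pt "1 0.5 0 0 0 0 0" --pt "0 0 0 0 0 0 0"

```text
time: 5.75
ee_pos: [0.4911, 0.1076, 0.0382]
ee_rot: [0.057, 0.998, 0.0, -0.0]
wrist_force: [-0.2, -0.2, 1.0]
grip_width: 0.0002
finger_force: 0.6
```

Emit:
jog_arm --pt "0.5 0.5 0 0 0 0 0" --pt "0 0 0 0 0 0 0"

```text
time: 5.95
ee_pos: [0.4912, 0.1078, 0.0381]
ee_rot: [0.057, 0.998, -0.0, -0.001]
wrist_force: [-3.5, -1.5, 1.5]
grip_width: 0.0002
finger_force: 1.7
```

The stop is felt (about 4 N). I'll back off, lift, and move over to the third flag.

Emit:
jog_arm --pt "-8 -6 0 0 0 0 0" --pt "0 0 25 0 0 0 0" --pt "0 0 30 0 0 0 0" --pt "0 0 25 0 0 0 0" --pt "3 -35 0 0 0 0 0" --pt "3 -35 0 0 0 0 0" --pt "4 -40 0 0 0 0 0" --pt "4 -38 0 0 0 0 0" --pt "4 -35 0 0 0 0 0" --pt "0 0 0 0 0 0 0"

```text
time: 6.95
ee_pos: [0.5032, -0.0853, 0.1187]
ee_rot: [0.06, 0.998, -0.001, 0.002]
wrist_force: [1.1, -0.6, -0.1]
grip_width: -0.0002
finger_force: 0.0
```

```bash
python3 ang.py
```

```text
side 1 64 [48. 52. 55.]
side 2 52 [-55. -52. -48.]
side 3 75 [49. 52. 55.]
side 4 88 [47. 49. 52.]
top 1 17 [47. 49. 52.]
top 2 0 
top 3 0 
top 4 15 [47. 50. 53.]
```

Flag 1 is at its left stop (about 50 deg) and the others are unchanged. Next is the third flag.

Emit:
jog_arm --pt "-2 4 -10 0 0 0 0" --pt "0 0 -20 0 0 0 0" --pt "0 0 0 0 0 0 0"

```text
time: 7.35
ee_pos: [0.4974, -0.0748, 0.0859]
ee_rot: [0.056, 0.998, 0.001, -0.002]
wrist_force: [-0.5, 0.4, -0.5]
grip_width: 0.0002
finger_force: 0.0
```

Emit:
jog_arm --pt "3 -6 0 0 0 0 0" --pt "0 0 0 0 0 0 0" --pt "0 0 0 0 0 0 0"

```text
time: 7.65
ee_pos: [0.5036, -0.0831, 0.0889]
ee_rot: [0.057, 0.998, -0.0, 0.001]
wrist_force: [-0.3, 0.4, -0.1]
grip_width: -0.0002
finger_force: 0.0
```

Emit:
jog_arm --pt "-2 1 -15 0 0 0 0" --pt "0 0 -15 0 0 0 0" --pt "0 0 -12 0 0 0 0" --pt "0 0 -8 0 0 0 0" --pt "0 0 0 0 0 0 0" --pt "0 0 0 0 0 0 0"

```text
time: 8.25
ee_pos: [0.5011, -0.0821, 0.0384]
ee_rot: [0.057, 0.998, -0.0, 0.0]
wrist_force: [0.5, -0.8, -0.3]
grip_width: -0.0
finger_force: 0.0
```

Emit:
jog_arm --pt "-7 -10 0 0 0 0 0" --pt "-7 -2 0 0 0 0 0" --pt "-8 -3 0 0 0 0 0" --pt "-7 -4 0 0 0 0 0" --pt "-6 -7 0 0 0 0 0" --pt "-5 -8 0 0 0 0 0" --pt "-3 -5 0 0 0 0 0" --pt "-2 -6 0 0 0 0 0" --pt "-1 -7 0 0 0 0 0" --pt "0 -6 0 0 0 0 0"

```text
time: 9.25
ee_pos: [0.4547, -0.1406, 0.0382]
ee_rot: [0.058, 0.998, 0.0, -0.0]
wrist_force: [-0.1, 0.9, 1.4]
grip_width: -0.0001
finger_force: 0.5
```

Emit:
jog_arm --pt "0 -2 0 0 0 0 0" --pt "1 -4 0 0 0 0 0" --pt "1 -3 0 0 0 0 0" --pt "1 -1 0 0 0 0 0" --pt "1 -1 0 0 0 0 0" --pt "0 0 0 0 0 0 0"

```text
time: 9.85
ee_pos: [0.459, -0.1512, 0.0382]
ee_rot: [0.057, 0.998, -0.0, -0.0]
wrist_force: [-0.4, 0.1, 0.7]
grip_width: -0.0001
finger_force: 0.1
```

Emit:
jog_arm --pt "1 -1 0 0 0 0 0" --pt "0.5 -0.5 0 0 0 0 0" --pt "0 0 0 0 0 0 0"

```text
time: 10.15
ee_pos: [0.4597, -0.152, 0.0381]
ee_rot: [0.057, 0.998, 0.0, -0.001]
wrist_force: [-2.9, 0.9, 1.4]
grip_width: -0.0
finger_force: 1.7
```

Emit:
jog_arm --pt "0.5 -0.5 0 0 0 0 0" --pt "0.5 -0.5 0 0 0 0 0" --pt "0 0 0 0 0 0 0"

```text
time: 10.45
ee_pos: [0.4599, -0.1523, 0.038]
ee_rot: [0.057, 0.998, 0.001, -0.001]
wrist_force: [-5.0, 4.0, 4.2]
grip_width: -0.0001
finger_force: 3.3
```

The stop is felt again. I'll back off, lift, and move clear toward the robot.

Emit:
jog_arm --pt "-8 8 0 0 0 0 0" --pt "-2 2 15 0 0 0 0" --pt "0 0 30 0 0 0 0" --pt "0 0 35 0 0 0 0" --pt "0 0 40 0 0 0 0" --pt "-15 30 20 0 0 0 0" --pt "-15 40 0 0 0 0 0" --pt "-15 40 0 0 0 0 0" --pt "-15 40 0 0 0 0 0" --pt "-10 40 0 0 0 0 0"

```text
time: 11.45
ee_pos: [0.3808, 0.0478, 0.1786]
ee_rot: [0.058, 0.998, -0.0, 0.001]
wrist_force: [1.0, 1.1, 0.4]
grip_width: -0.0001
finger_force: 0.0
```

Emit:
jog_arm --pt "-10 40 0 0 0 0 0" --pt "-10 40 0 0 0 0 0" --pt "-10 40 0 0 0 0 0" --pt "0 0 0 0 0 0 0" --pt "0 0 0 0 0 0 0"

```text
time: 11.95
ee_pos: [0.3515, 0.1672, 0.1785]
ee_rot: [0.056, 0.998, -0.0, 0.001]
wrist_force: [0.0, -0.3, 0.1]
grip_width: 0.0003
finger_force: 0.0
```

```bash
python3 ang.py; python3 -c "
from h import *
c=vision.capture('side'); save('side3',c['color'][130:290,190:350],3.7)"
```

```text
side 1 62 [49. 52. 55.]
side 2 65 [-55. -52. -49.]
side 3 58 [-55. -53. -49.]
side 4 89 [47. 49. 53.]
top 1 18 [46. 49. 52.]
top 2 14 [-51. -49. -47.]
top 3 19 [-52. -49. -47.]
top 4 16 [47. 50. 52.]
```

View pics/side3.png

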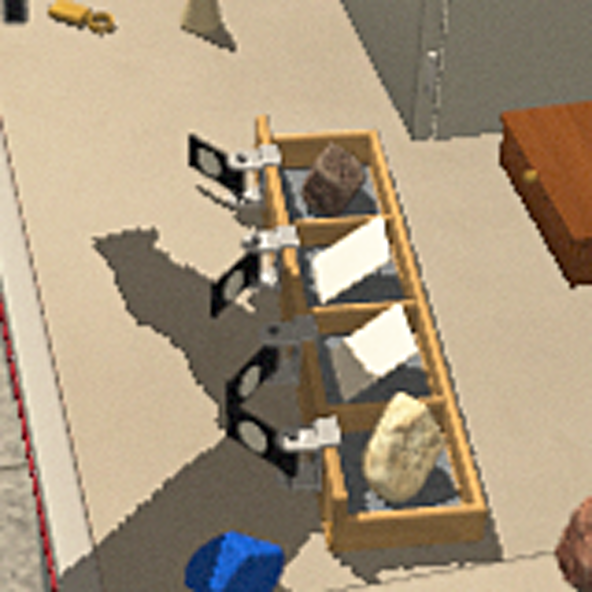

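All four flags are at the correct stops: left at (215,160), right at (235,285), right at (250,380) and left at (255,435). The rocks haven't moved and the arm is clear.

```bash
python3 -c "
from bench import arm
print(arm.hand_in())"
```

```text
the job is handed in; nothing more can be done
None
```

I pushed the two wrong flags (the hematite bay to disc, the third bay to ring) fully to their stops and handed the job in; the last camera check showed all four flags correct and the rocks in place.

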